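# Snap the parts-box lid shut all round

### The arm

A 6-joint arm with a two-finger parallel gripper is mounted at the origin on a cart in front of the work surface, level with it; the furniture and walls round the work are solid. World frame = base frame: x ahead of the robot, y to its left, z up, the work surface at z = 0. Lengths are in mm, angles in rad, forces in N, time in s.
With the tool pointing down it reaches from about 325 to 850 mm from the base axis. Payload 15.5 kg.
Tool frame: the origin (TCP) lies at the centre of the arm's flange, where the gripper is bolted on; the fingertips stand 191 mm ahead of it and the grasp point (between the pads) lies 172 mm ahead of it; z points along the fingers, y is the line along which they close (so a half turn about z gives the same grasp; the last joint's range is limited). The gripper opens to 91 mm and grips with 3 to 60 N. Pads are 32 mm wide; open, the fingers measure 118 mm over their backs; the gripper's body (76 mm by 178 mm) begins 60 mm behind the grasp point.
Start: joints at [1.242, 0.494, 1.345, -0, 1.302, -0.096], TCP at [144.793, 607.999, 404.715] pointing down, gripper open.
Joint ranges: [-2.91, 2.91], [-0.82, 2.16], [0.22, 2.67], [-1.22, 4.37], [0.12, 2.79], [-3.08, 3.08]. Speed limits (rad/s): [1.89, 1.89, 2.57, 3.01, 3.01, 3.01].

### API

Orientations are given as a unit quaternion [w, x, y, z].
In Python, from plant import robot gives the robot as it stands.
- The arm moves only by the tool play_rows, never from a script. Its argument "targets" is a list of rows, each an object of numbers: "dx", "dy", "dz": the shift along the world's x, y, z in mm; "rx", "ry", "rz": the turn, a rotation vector about the world's x, y, z in rad; "grip": the opening, from 0 (shut) to 1 (fully open). In form: [{"dx": .., "dy": .., "dz": .., "rx": .., "ry": .., "rz": .., "grip": ..}, ...]. A call has 1 to 12 rows; each row is the pose to reach, as a shift and turn from the pose commanded when the call began; what a row does not reach only later rows make up. A row lasts 1/8 s, in which the tool goes at most 62.5 mm and 10.7 degrees, less where a joint would pass 70% of its speed; a pose out of reach is approached as far as the arm can. A call with a gripper value outside its range is refused whole. The fingers move at their own pace and stop on an object; the grip force is fixed at half the most. Time passes only in rows, so rows that repeat a pose let the fingers close. It gives the time, the measured TCP pose, the force, the opening and the grip force at its end, in the units of the state.
- robot.get_obs(): the state, without advancing time (a new reading comes with each control period).
- robot.grab_frame(name): name is "scene" or "top" or "wrist"; returns the picture (400x640x3 uint8, red, green, blue); there is no depth.
- robot.camera_params(name): a dict with "K" (3x3 intrinsics, pixels), "position" and "attitude" of the camera in the world. Camera axes: x right, y down, z forward; pixel columns grow to the right and rows downward; lengths in mm; the calibration is good to about 2 mm. A picture is of the moment at which its call begins: read the wrist's pose just before it. camera_params takes no time and is no camera call; for the wrist camera it gives the pose at the moment of the call.
- robot.sign_off(): hands the job in; it is judged then, once.
The state is a dict: "time": time; "q": joint angles; "dq": joint speeds; "joint_torque": joint torques, N m; "eef_pos": TCP position; "ee_rot": TCP orientation; "wrist_force": force on the tool from outside, world axes, zero at the start; "wrist_torque": the same for the moment, N m; "finger_gap": finger opening in mm; "gripper_force": force on a finger pad.
Only numpy, scipy, OpenCV 4.12 (cv2) and the standard library are available. Lean on these libraries where they do the work, as an engineer would, in place of code of your own. Each camera call takes 0.05 s, during which the arm holds its last target. There are 200 camera calls.

### The job

Close the lid of the black parts box on the saw table: with the fingertips, press down the raised rim flap on each of the four sides until all four have clicked shut and lie flush. Only touch the box: do not lift, tip or shift it, and leave the pot, the ring and the nut beside it alone.

Things in the scene. Friction and masses are not known exactly. Their poses are not given: they have to be found in the camera images.
- parts_box: low black plastic box with cream-grey snap lid, loose on the grey carriage. 120 mm (its x) by 150 mm (its y), lid top 46 mm high when shut, about 1 kg. Origin: centre of the underside; z up. The lid's middle (63 x 93 mm) and corners are down; between the corners the rim has four such flaps, one a side, raised at a slant at the start, alike but for length
- flap_far (a joint): angle in rad of the rim flap on the box's +x side (away from the robot at yaw 0), 90 mm long: it grows as the flap is pressed down: -0.03 to 0.03 = raised at the start, 0.45 = shut, flush with the lid. 3 mm thick; hinges on its inner edge, 28 mm inside the box rim. It resists with about 4 to 7 N, snaps over near 0.31 rad and stays shut; let go earlier, it springs up or stays half open. Pressing its press point down to a hard stop (12 to 15 N) always shuts it
- flap_far_press (a point): where to press flap_far: on its upper face, in the middle of its length, 19 mm outward of its hinge and about 10 mm from its outer edge. It moves with the flap: about 46 mm above the table when shut, 53 to 56 mm when open
- flap_left (a joint): angle in rad of the rim flap on the box's +y end, 60 mm long: it grows as the flap is pressed down: -0.03 to 0.03 = raised at the start, 0.45 = shut, flush with the lid. 3 mm thick; hinges on its inner edge, 28 mm inside the box rim. It resists with about 4 to 7 N, snaps over near 0.31 rad and stays shut; let go earlier, it springs up or stays half open. Pressing its press point down to a hard stop (12 to 15 N) always shuts it
- flap_left_press (a point): where to press flap_left: on its upper face, in the middle of its length, 19 mm outward of its hinge and about 10 mm from its outer edge. It moves with the flap: about 46 mm above the table when shut, 53 to 56 mm when open
- flap_near (a joint): angle in rad of the rim flap on the box's -x side, 90 mm long: it grows as the flap is pressed down: -0.03 to 0.03 = raised at the start, 0.45 = shut, flush with the lid. 3 mm thick; hinges on its inner edge, 28 mm inside the box rim. It resists with about 4 to 7 N, snaps over near 0.31 rad and stays shut; let go earlier, it springs up or stays half open. Pressing its press point down to a hard stop (12 to 15 N) always shuts it
- flap_near_press (a point): where to press flap_near: on its upper face, in the middle of its length, 19 mm outward of its hinge and about 10 mm from its outer edge. It moves with the flap: about 46 mm above the table when shut, 53 to 56 mm when open
- flap_right (a joint): angle in rad of the rim flap on the box's -y end, 60 mm long: it grows as the flap is pressed down: -0.03 to 0.03 = raised at the start, 0.45 = shut, flush with the lid. 3 mm thick; hinges on its inner edge, 28 mm inside the box rim. It resists with about 4 to 7 N, snaps over near 0.31 rad and stays shut; let go earlier, it springs up or stays half open. Pressing its press point down to a hard stop (12 to 15 N) always shuts it
- flap_right_press (a point): where to press flap_right: on its upper face, in the middle of its length, 19 mm outward of its hinge and about 10 mm from its outer edge. It moves with the flap: about 46 mm above the table when shut, 53 to 56 mm when open
- screw_pot: bystander: open grey metal pot of screws, 68 mm across, 52 mm high, left (+y) of the box; origin at the centre of its underside
- arbor_flange: bystander: flat steel ring, 62 mm across, 10 mm thick, right (-y) of the box; origin at the centre of its underside
- collet_nut: bystander: steel hexagon nut, 29 mm across, 20 mm high, right (-y) of the flange; origin at the centre of its underside
Mind the look-alikes: they are no part of the job. Leave any pink look-alike of the parts_box alone.

How it is judged:
By the outcome, as a careful person would: the job done as asked, in the order asked, and still so for the second after the job is handed in, with the robot touching nothing.
It also fails if it takes over 54 s, if anything falls off the work surface, if the arm or the gripper's body presses on something with over 40 N, if the wrist force passes 120 N, or if a joint passes its speed limit or range.

## Working session

There is one attempt and no reset: what is moved stays moved. The work goes in short steps, Python scripts to look and compute and a tool call to move; the robot and the scene stay as the last step left them, time stands still between calls to the robot, and variables do not carry over. Pictures are saved under pics/ and viewed, at most 10 in all, crops included, and the job is handed in when it is done.

Besides the shell and the picture viewer there is one more tool, called after "Emit:" by a JSON object that holds its "name" and its "arguments". play_rows: Moves the arm, as the interface text tells. Its arguments: {"type":"object","properties":{"targets":{"type":"array","items":{"type":"object","properties":{"dx":{"type":"number"},"dy":{"type":"number"},"dz":{"type":"number"},"rx":{"type":"number"},"ry":{"type":"number"},"rz":{"type":"number"},"grip":{"type":"number"}}}}},"required":["targets"]}

```bash
mkdir -p pics; ls; python3 - <<'E'
from plant import robot
import cv2,numpy as np
o=robot.get_obs();print({k:np.round(v,3) for k,v in o.items()})
for n in("scene","top"):
    f=robot.grab_frame(n);cv2.imwrite(f"pics/{n}0.png",f[:,:,::-1]);p=robot.camera_params(n);print(n,{k:np.round(v,3).tolist() for k,v in p.items()})
E
```

```text
pics
{'time': np.float64(0.0), 'q': array([ 1.242,  0.494,  1.346,  0.   ,  1.303, -0.095]), 'dq': array([ 0.   , -0.001,  0.001,  0.   , -0.   ,  0.001]), 'joint_torque': array([-1.0000e-03, -8.7884e+01, -3.8185e+01,  7.1000e-02,  5.3000e-02,
       -0.0000e+00]), 'eef_pos': array([144.731, 607.843, 404.135]), 'ee_rot': array([-0.   ,  0.117,  0.993, -0.001]), 'wrist_force': array([-0.129, -0.343, -0.616]), 'wrist_torque': array([-0.002, -0.06 , -0.007]), 'gripper_force': np.float64(0.0), 'finger_gap': np.float64(91.525)}
scene {'K': [[392.248, 0.0, 316.964], [0.0, 392.248, 203.729], [0.0, 0.0, 1.0]], 'position': [-18.175, -720.848, 477.289], 'attitude': [-0.493, 0.81, -0.276, 0.158]}
top {'K': [[515.608, 0.0, 317.355], [0.0, 515.608, 208.535], [0.0, 0.0, 1.0]], 'position': [266.483, -89.957, 1301.935], 'attitude': [-0.055, 0.71, -0.7, 0.049]}
```

View pics/top0.png

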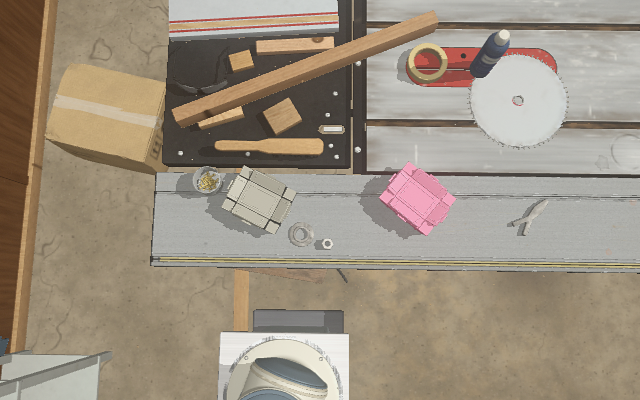

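View pics/scene0.png

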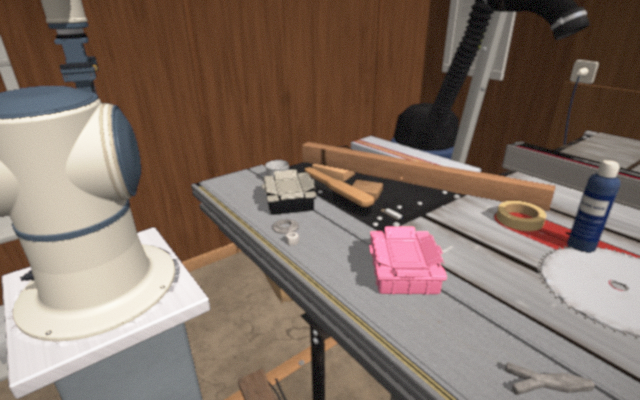

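Top view: candidates are the cream-grey box at (259,199) and the pink look-alike at (418,199). I choose the cream-grey one, which has the pot at (207,180), ring at (301,234) and nut at (327,244). Now the close crop.

```bash
cat > h.py <<'E'
import numpy as np,cv2
from scipy.spatial.transform import Rotation as R
def ray(p,uv):
    w=np.array(p["attitude"]);M=R.from_quat(w[[1,2,3,0]]).as_matrix()
    return np.array(p["position"]),M@np.linalg.inv(np.array(p["K"]))@np.array([uv[0],uv[1],1.])
def onz(p,uv,z):
    c,d=ray(p,uv);return c+d*(z-c[2])/d[2]
def proj(p,X):
    w=np.array(p["attitude"]);M=R.from_quat(w[[1,2,3,0]]).as_matrix()
    q=np.array(p["K"])@(M.T@(np.array(X)-p["position"]));return q[:2]/q[2]
E
python3 - <<'E'
from plant import robot
from h import *
f=cv2.imread("pics/top0.png");p=robot.camera_params("top")
c=f[150:260,180:345];cv2.imwrite("pics/c0.png",cv2.resize(c,None,fx=4.8,fy=4.8,interpolation=cv2.INTER_CUBIC))
for uv in[(259,199),(207,180),(301,234),(327,244),(241,165),(297,179),(278,234),(222,219)]:print(uv,onz(p,uv,46).round(1))
for u,v in[(230,200),(259,199),(270,240),(320,215),(225,240)]:print(u,v,f[v,u],cv2.cvtColor(f[v:v+1,u:u+1],cv2.COLOR_BGR2HSV).ravel())
E
```

```text
(259, 199) [474.1  67.1  46. ]
(207, 180) [520.3 198.   46. ]
(301, 234) [388.8 -38.4  46. ]
(327, 244) [ 365.2 -102.3   46. ]
(241, 165) [559.5 114.8  46. ]
(297, 179) [525.7 -25.8  46. ]
(278, 234) [388.   17.9  46. ]
(222, 219) [423.1 156.6  46. ]
230 200 [199 209 211] [ 25  15 211]
259 199 [174 189 194] [ 23  26 194]
270 240 [167 172 172] [ 30   7 172]
320 215 [173 176 176] [ 30   4 176]
225 240 [169 175 174] [ 35   9 175]
```

View pics/c0.png

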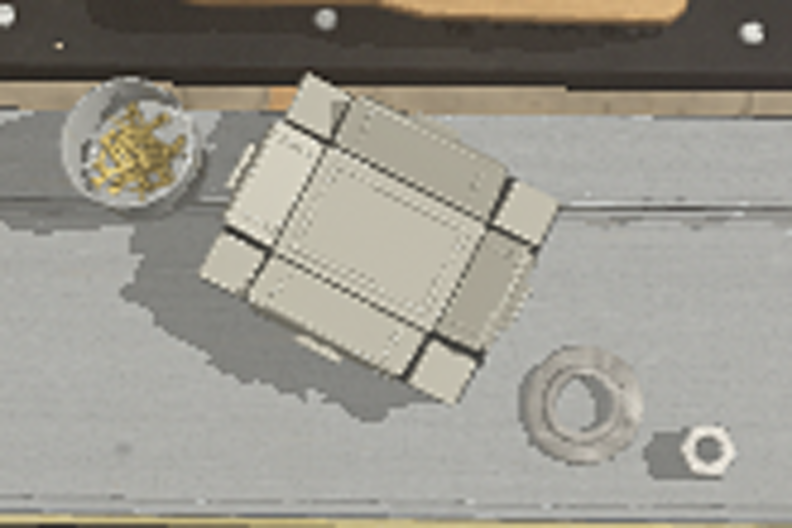

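The crop confirms it: cream-grey lid with corners at crop (309,73), (558,206), (455,404), (200,273). The pot lies close to its left end, and the ring and nut are clear on the right.

```bash
cat > box.py <<'E'
from plant import robot
from h import *
p=robot.camera_params("top")
cr=np.array([(309,73),(558,206),(455,404),(200,273)])/4.8-0.4+[180,150]
P=np.array([onz(p,u,46)[:2] for u in cr]) # FL FR NR NL
print(P.round(1),"sides",np.linalg.norm(P-np.roll(P,-1,0),axis=1).round(1))
c=P.mean(0);d=(P[0]-P[1])+(P[3]-P[2]);e=(P[0]-P[3])+(P[1]-P[2])
a1=np.arctan2(-d[0],d[1]);a2=np.arctan2(e[1],e[0]);yaw=(d@d)**.5*a1/((d@d)**.5+(e@e)**.5)+(e@e)**.5*a2/((d@d)**.5+(e@e)**.5)
print("c",c.round(1),"yaw",a1,a2,yaw)
X=np.array([np.cos(yaw),np.sin(yaw)]);Y=np.array([-X[1],X[0]])
o=robot.get_obs();w=o["ee_rot"];M=R.from_quat(w[[1,2,3,0]]).as_matrix()
t=M[:2,1];print("tool y angle",np.arctan2(-t[0],t[1]),"turn",yaw-np.arctan2(-t[0],t[1]), o["eef_pos"])
for n,q in dict(far=51*X,left=66*Y,near=-51*X,right=-66*Y).items():print(n,(c+q).round(1),(c+q-o["eef_pos"][:2]).round(1))
for n,uv,z in(("pot",(207,180),52),):print(n,onz(p,uv,z).round(1), ((onz(p,uv,z)[:2]-c)@X).round(),((onz(p,uv,z)[:2]-c)@Y).round())
E
python3 box.py
```

```text
[[560.1 107.3]
 [491.6 -23.7]
 [388.5  26.7]
 [454.2 159.7]] sides [147.8 114.8 148.3 118.2]
c [473.6  67.5] yaw -0.4705014669085064 -0.4566694282060586 -0.4644114645682914
tool y angle -0.23378342504401983 turn -0.23062803952427158 [144.73437254 607.86494209 404.18536121]
far [519.2  44.7] [ 374.5 -563.2]
left [503.2 126.5] [ 358.4 -481.3]
near [428.   90.4] [ 283.3 -517.5]
right [444.    8.5] [ 299.3 -599.4]
pot [519.1 196.6  52. ] -17.0 136.0
```

Emit:
{"name": "play_rows", "arguments": {"targets": [{"dx": 60,"dy": -90,"rz": -0.04,"grip": 0},{"dx": 120,"dy": -180,"rz": -0.08,"grip": 0},{"dx": 180,"dy": -270,"rz": -0.14,"grip": 0},{"dx": 240,"dy": -360,"rz": -0.18,"grip": 0},{"dx": 329,"dy": -540,"rz": -0.231,"grip": 0},{"dx": 329,"dy": -540,"rz": -0.231,"grip": 0},{"dx": 329,"dy": -540,"rz": -0.231,"grip": 0},{"dx": 329,"dy": -540,"rz": -0.231,"grip": 0},{"dx": 329,"dy": -540,"rz": -0.231,"grip": 0},{"dx": 329,"dy": -540,"rz": -0.231,"grip": 0},{"dx": 329,"dy": -540,"rz": -0.231,"grip": 0},{"dx": 329,"dy": -540,"rz": -0.231,"grip": 0}]}}

```text
invalid input at $.targets[0]: expected keys dx, dy, dz, rx, ry, rz, grip
```

Emit:
{"name": "play_rows", "arguments": {"targets": [{"dx": 60,"dy": -90,"dz": 0,"rx": 0,"ry": 0,"rz": -0.04,"grip": 0},{"dx": 120,"dy": -180,"dz": 0,"rx": 0,"ry": 0,"rz": -0.08,"grip": 0},{"dx": 180,"dy": -270,"dz": 0,"rx": 0,"ry": 0,"rz": -0.14,"grip": 0},{"dx": 240,"dy": -360,"dz": 0,"rx": 0,"ry": 0,"rz": -0.18,"grip": 0},{"dx": 329,"dy": -540,"dz": 0,"rx": 0,"ry": 0,"rz": -0.231,"grip": 0},{"dx": 329,"dy": -540,"dz": 0,"rx": 0,"ry": 0,"rz": -0.231,"grip": 0},{"dx": 329,"dy": -540,"dz": 0,"rx": 0,"ry": 0,"rz": -0.231,"grip": 0},{"dx": 329,"dy": -540,"dz": 0,"rx": 0,"ry": 0,"rz": -0.231,"grip": 0},{"dx": 329,"dy": -540,"dz": 0,"rx": 0,"ry": 0,"rz": -0.231,"grip": 0},{"dx": 329,"dy": -540,"dz": 0,"rx": 0,"ry": 0,"rz": -0.231,"grip": 0},{"dx": 329,"dy": -540,"dz": 0,"rx": 0,"ry": 0,"rz": -0.231,"grip": 0},{"dx": 329,"dy": -540,"dz": 0,"rx": 0,"ry": 0,"rz": -0.231,"grip": 0}]}}

```text
time: 1.6
eef_pos: [473.7, 67.7, 404.4]
ee_rot: [-0.0, 0.231, 0.973, -0.0]
wrist_force: [0.2, 0.2, 0.2]
finger_gap: 0.4
gripper_force: 0.0
```

```bash
python3 - <<'E'
from plant import robot
from h import *
import json
p=robot.camera_params("wrist");f=robot.grab_frame("wrist");cv2.imwrite("pics/w0.png",f[:,:,::-1])
json.dump({k:np.array(v).tolist() for k,v in p.items()},open("w0.json","w"))
o=robot.get_obs();print(o["time"],o["eef_pos"],o["ee_rot"],o["wrist_force"],o["finger_gap"],p)
c=np.array([473.6,67.5]);y=-.4644;X=np.array([np.cos(y),np.sin(y)]);Y=np.array([-X[1],X[0]])
for a,b in((60,75),(60,-75),(-60,-75),(-60,75)):print(a,b,proj(p,[*(c+a*X+b*Y),46]).round(1))
E
```

```text
1.65 [473.33524797  68.49287381 404.48005655] [-4.55343613e-04  2.30360757e-01  9.73105191e-01  2.65824198e-05] [ 0.12559401  1.15316741 -0.33268899] 0.29838724816185014 {'K': array([[293.87723553,   0.        , 320.45433942],
       [  0.        , 293.87723553, 197.49603391],
       [  0.        ,   0.        ,   1.        ]]), 'position': array([403.64349682, 102.96796227, 383.99683612]), 'attitude': array([0.11993477, 0.84305871, 0.51906626, 0.07374198])}
60 75 [381.2 228.7]
60 -75 [259.8 229. ]
-60 -75 [253.4 129.5]
-60 75 [387.1 129.1]
```

View pics/w0.png

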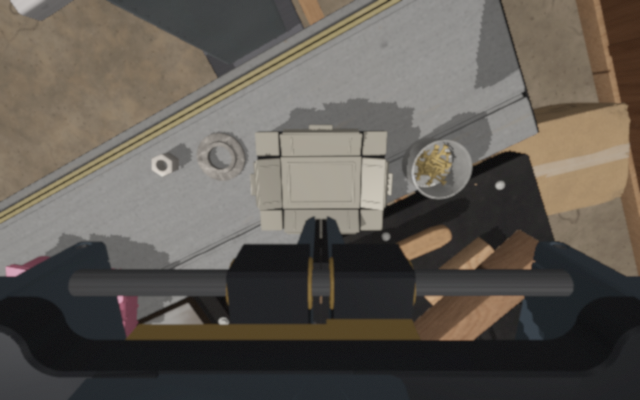

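The wrist view shows the lid corners near (257,131), (387,131), (386,231) and (257,231). That is within about 2 px of the prediction from the top view, so the pose is confirmed and I apply a +1 mm tweak along box x. Far flap first.

Emit:
{"name": "play_rows", "arguments": {"targets": [{"dx": 46.6,"dy": -23.1,"dz": 0,"rx": 0,"ry": 0,"rz": 0,"grip": 0},{"dx": 46.6,"dy": -23.1,"dz": -50,"rx": 0,"ry": 0,"rz": 0,"grip": 0},{"dx": 46.6,"dy": -23.1,"dz": -100,"rx": 0,"ry": 0,"rz": 0,"grip": 0},{"dx": 46.6,"dy": -23.1,"dz": -130,"rx": 0,"ry": 0,"rz": 0,"grip": 0},{"dx": 46.6,"dy": -23.1,"dz": -145,"rx": 0,"ry": 0,"rz": 0,"grip": 0},{"dx": 46.6,"dy": -23.1,"dz": -150,"rx": 0,"ry": 0,"rz": 0,"grip": 0},{"dx": 46.6,"dy": -23.1,"dz": -153,"rx": 0,"ry": 0,"rz": 0,"grip": 0},{"dx": 46.6,"dy": -23.1,"dz": -156,"rx": 0,"ry": 0,"rz": 0,"grip": 0},{"dx": 46.6,"dy": -23.1,"dz": -159,"rx": 0,"ry": 0,"rz": 0,"grip": 0},{"dx": 46.6,"dy": -23.1,"dz": -162,"rx": 0,"ry": 0,"rz": 0,"grip": 0},{"dx": 46.6,"dy": -23.1,"dz": -164,"rx": 0,"ry": 0,"rz": 0,"grip": 0},{"dx": 46.6,"dy": -23.1,"dz": -164,"rx": 0,"ry": 0,"rz": 0,"grip": 0}]}}

```text
time: 3.15
eef_pos: [520.5, 44.8, 240.9]
ee_rot: [0.0, 0.23, 0.973, 0.0]
wrist_force: [1.5, 0.1, 0.6]
finger_gap: 0.2
gripper_force: 0.7
```

Emit:
{"name": "play_rows", "arguments": {"targets": [{"dx": 0,"dy": 0,"dz": -1.5,"rx": 0,"ry": 0,"rz": 0,"grip": 0},{"dx": 0,"dy": 0,"dz": -3,"rx": 0,"ry": 0,"rz": 0,"grip": 0},{"dx": 0,"dy": 0,"dz": -4,"rx": 0,"ry": 0,"rz": 0,"grip": 0},{"dx": 0,"dy": 0,"dz": -4,"rx": 0,"ry": 0,"rz": 0,"grip": 0}]}}

```text
time: 3.65
eef_pos: [520.2, 44.9, 236.9]
ee_rot: [-0.0, 0.23, 0.973, -0.0]
wrist_force: [-2.8, 0.5, 9.0]
finger_gap: 0.2
gripper_force: 5.0
```

Emit:
{"name": "play_rows", "arguments": {"targets": [{"dx": 0,"dy": 0,"dz": -0.5,"rx": 0,"ry": 0,"rz": 0,"grip": 0},{"dx": 0,"dy": 0,"dz": -0.5,"rx": 0,"ry": 0,"rz": 0,"grip": 0}]}}

```text
time: 3.9
eef_pos: [520.1, 44.9, 236.8]
ee_rot: [-0.0, 0.23, 0.973, -0.0]
wrist_force: [-5.5, -0.9, 19.0]
finger_gap: 0.5
gripper_force: 9.7
```

Far flap is at its hard stop (19 N, tip at 46 mm). Lift and take the near flap.

Emit:
{"name": "play_rows", "arguments": {"targets": [{"dx": 0,"dy": 0,"dz": 10,"rx": 0,"ry": 0,"rz": 0,"grip": 0},{"dx": 0,"dy": 0,"dz": 35,"rx": 0,"ry": 0,"rz": 0,"grip": 0},{"dx": -45,"dy": 23,"dz": 35,"rx": 0,"ry": 0,"rz": 0,"grip": 0},{"dx": -91.2,"dy": 45.7,"dz": 35,"rx": 0,"ry": 0,"rz": 0,"grip": 0},{"dx": -91.2,"dy": 45.7,"dz": 25,"rx": 0,"ry": 0,"rz": 0,"grip": 0},{"dx": -91.2,"dy": 45.7,"dz": 16,"rx": 0,"ry": 0,"rz": 0,"grip": 0},{"dx": -91.2,"dy": 45.7,"dz": 12,"rx": 0,"ry": 0,"rz": 0,"grip": 0},{"dx": -91.2,"dy": 45.7,"dz": 9,"rx": 0,"ry": 0,"rz": 0,"grip": 0},{"dx": -91.2,"dy": 45.7,"dz": 6,"rx": 0,"ry": 0,"rz": 0,"grip": 0},{"dx": -91.2,"dy": 45.7,"dz": 4,"rx": 0,"ry": 0,"rz": 0,"grip": 0},{"dx": -91.2,"dy": 45.7,"dz": 2,"rx": 0,"ry": 0,"rz": 0,"grip": 0},{"dx": -91.2,"dy": 45.7,"dz": 1,"rx": 0,"ry": 0,"rz": 0,"grip": 0}]}}

```text
time: 5.4
eef_pos: [429.4, 90.5, 237.1]
ee_rot: [0.0, 0.23, 0.973, 0.0]
wrist_force: [-0.4, -0.2, 0.3]
finger_gap: 0.2
gripper_force: 0.0
```

Emit:
{"name": "play_rows", "arguments": {"targets": [{"dx": 0,"dy": 0,"dz": -0.5,"rx": 0,"ry": 0,"rz": 0,"grip": 0},{"dx": 0,"dy": 0,"dz": -1,"rx": 0,"ry": 0,"rz": 0,"grip": 0},{"dx": 0,"dy": 0,"dz": -1,"rx": 0,"ry": 0,"rz": 0,"grip": 0}]}}

```text
time: 5.78
eef_pos: [429.3, 90.5, 236.8]
ee_rot: [0.0, 0.23, 0.973, 0.0]
wrist_force: [-3.5, -1.8, 18.9]
finger_gap: 0.3
gripper_force: 9.4
```

Emit:
{"name": "play_rows", "arguments": {"targets": [{"dx": 0,"dy": 0,"dz": 10,"rx": 0,"ry": 0,"rz": 0,"grip": 0},{"dx": 0,"dy": 0,"dz": 35,"rx": 0,"ry": 0,"rz": 0,"grip": 0},{"dx": 38,"dy": 18,"dz": 35,"rx": 0,"ry": 0,"rz": 0,"grip": 0},{"dx": 75.2,"dy": 36.2,"dz": 35,"rx": 0,"ry": 0,"rz": 0,"grip": 0},{"dx": 75.2,"dy": 36.2,"dz": 25,"rx": 0,"ry": 0,"rz": 0,"grip": 0},{"dx": 75.2,"dy": 36.2,"dz": 16,"rx": 0,"ry": 0,"rz": 0,"grip": 0},{"dx": 75.2,"dy": 36.2,"dz": 12,"rx": 0,"ry": 0,"rz": 0,"grip": 0},{"dx": 75.2,"dy": 36.2,"dz": 9,"rx": 0,"ry": 0,"rz": 0,"grip": 0},{"dx": 75.2,"dy": 36.2,"dz": 6,"rx": 0,"ry": 0,"rz": 0,"grip": 0},{"dx": 75.2,"dy": 36.2,"dz": 4,"rx": 0,"ry": 0,"rz": 0,"grip": 0},{"dx": 75.2,"dy": 36.2,"dz": 2,"rx": 0,"ry": 0,"rz": 0,"grip": 0},{"dx": 75.2,"dy": 36.2,"dz": 1,"rx": 0,"ry": 0,"rz": 0,"grip": 0}]}}

```text
time: 7.28
eef_pos: [504.2, 126.7, 237.0]
ee_rot: [-0.0, 0.23, 0.973, -0.0]
wrist_force: [0.2, -1.6, -0.1]
finger_gap: 0.4
gripper_force: 0.2
```

Emit:
{"name": "play_rows", "arguments": {"targets": [{"dx": 0,"dy": 0,"dz": -0.5,"rx": 0,"ry": 0,"rz": 0,"grip": 0},{"dx": 0,"dy": 0,"dz": -1,"rx": 0,"ry": 0,"rz": 0,"grip": 0},{"dx": 0,"dy": 0,"dz": -1,"rx": 0,"ry": 0,"rz": 0,"grip": 0}]}}

```text
time: 7.65
eef_pos: [504.2, 126.7, 236.8]
ee_rot: [0.0, 0.23, 0.973, -0.0]
wrist_force: [-5.1, -1.5, 16.2]
finger_gap: 0.2
gripper_force: 8.2
```

Emit:
{"name": "play_rows", "arguments": {"targets": [{"dx": 0,"dy": 0,"dz": 10,"rx": 0,"ry": 0,"rz": 0,"grip": 0},{"dx": 0,"dy": 0,"dz": 35,"rx": 0,"ry": 0,"rz": 0,"grip": 0},{"dx": -20,"dy": -39,"dz": 35,"rx": 0,"ry": 0,"rz": 0,"grip": 0},{"dx": -40,"dy": -80,"dz": 35,"rx": 0,"ry": 0,"rz": 0,"grip": 0},{"dx": -59.1,"dy": -118,"dz": 35,"rx": 0,"ry": 0,"rz": 0,"grip": 0},{"dx": -59.1,"dy": -118,"dz": 25,"rx": 0,"ry": 0,"rz": 0,"grip": 0},{"dx": -59.1,"dy": -118,"dz": 16,"rx": 0,"ry": 0,"rz": 0,"grip": 0},{"dx": -59.1,"dy": -118,"dz": 12,"rx": 0,"ry": 0,"rz": 0,"grip": 0},{"dx": -59.1,"dy": -118,"dz": 9,"rx": 0,"ry": 0,"rz": 0,"grip": 0},{"dx": -59.1,"dy": -118,"dz": 6,"rx": 0,"ry": 0,"rz": 0,"grip": 0},{"dx": -59.1,"dy": -118,"dz": 3,"rx": 0,"ry": 0,"rz": 0,"grip": 0},{"dx": -59.1,"dy": -118,"dz": 1,"rx": 0,"ry": 0,"rz": 0,"grip": 0}]}}

```text
time: 9.15
eef_pos: [445.4, 9.2, 237.0]
ee_rot: [-0.0, 0.23, 0.973, 0.0]
wrist_force: [-1.2, 0.2, 1.2]
finger_gap: 0.3
gripper_force: 0.8
```

Emit:
{"name": "play_rows", "arguments": {"targets": [{"dx": 0,"dy": 0,"dz": -0.5,"rx": 0,"ry": 0,"rz": 0,"grip": 0},{"dx": 0,"dy": 0,"dz": -1,"rx": 0,"ry": 0,"rz": 0,"grip": 0},{"dx": 0,"dy": 0,"dz": -1,"rx": 0,"ry": 0,"rz": 0,"grip": 0}]}}

```text
time: 9.52
eef_pos: [445.3, 9.1, 236.7]
ee_rot: [0.0, 0.23, 0.973, 0.0]
wrist_force: [-4.0, 2.8, 20.3]
finger_gap: 0.4
gripper_force: 10.0
```

Emit:
{"name": "play_rows", "arguments": {"targets": [{"dx": 0,"dy": 0,"dz": 10,"rx": 0,"ry": 0,"rz": 0,"grip": 0},{"dx": 0,"dy": 0,"dz": 60,"rx": 0,"ry": 0,"rz": 0,"grip": 0},{"dx": 0,"dy": 0,"dz": 120,"rx": 0,"ry": 0,"rz": 0,"grip": 0},{"dx": 0,"dy": 0,"dz": 168,"rx": 0,"ry": 0,"rz": 0,"grip": 0},{"dx": 29.5,"dy": 59,"dz": 168,"rx": 0,"ry": 0,"rz": 0,"grip": 0},{"dx": 29.5,"dy": 59,"dz": 168,"rx": 0,"ry": 0,"rz": 0,"grip": 0},{"dx": 29.5,"dy": 59,"dz": 168,"rx": 0,"ry": 0,"rz": 0,"grip": 0},{"dx": 29.5,"dy": 59,"dz": 168,"rx": 0,"ry": 0,"rz": 0,"grip": 0}]}}

```text
time: 10.52
eef_pos: [474.3, 67.2, 404.0]
ee_rot: [-0.0, 0.231, 0.973, -0.0]
wrist_force: [0.5, 0.1, -0.1]
finger_gap: 0.2
gripper_force: 0.0
```

```bash
python3 - <<'E'
from plant import robot
from h import *
f=robot.grab_frame("wrist")[:,:,::-1];g=cv2.imread("pics/w0.png");s=robot.grab_frame("scene")[:,:,::-1];s0=cv2.imread("pics/scene0.png")
z=lambda i:cv2.resize(i,(400,300),interpolation=cv2.INTER_CUBIC)
cv2.imwrite("pics/cmp.png",np.vstack([np.hstack([z(g[90:262,220:450]),z(f[90:262,220:450])]),np.hstack([z(s0[150:225,240:340]),z(s[150:225,240:340])])]))
E
```

```text
(no output)
```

View pics/cmp.png

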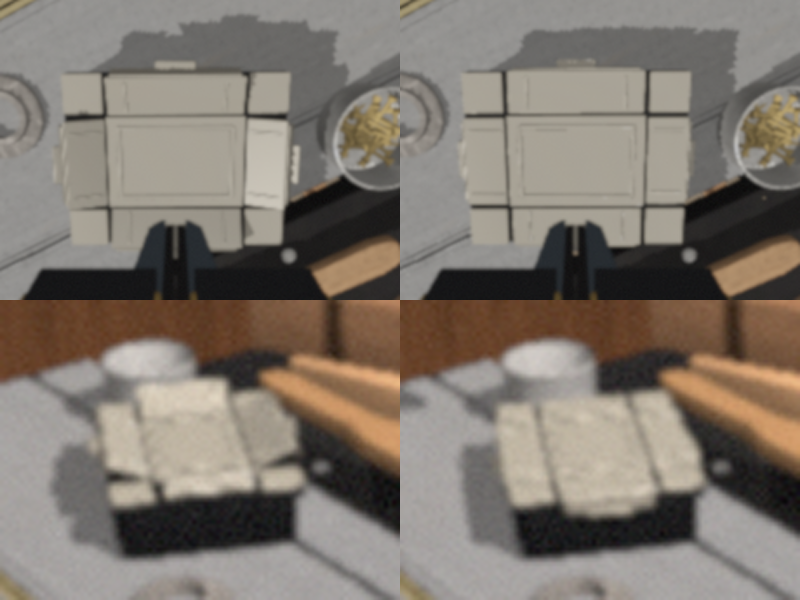

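The before/after pairs show all four flaps flush and evenly shaded. The box, pot and ring have not moved, and the arm is clear of everything.

```bash
python3 -c "
from plant import robot
print(robot.sign_off())"
```

```text
the job is handed in; nothing more can be done
None
```

All four flaps on the black parts box were pressed to their hard stop (16 to 20 N) and look flush in the final pictures; the box and its neighbours show no visible shift, and I handed the job in after about 11 s of the 54 s.

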